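Load the filter cartridge and clamp it home

TASK

Take the fresh filter cartridge (blue cap) from the tray, stand it cap up in the cradle of the cartridge press and let go; then swing the yellow clamp over by its black bar and press it down to drive the cartridge home. The depth of the seat changes from one set-up to the next and cannot be seen: keep pressing through the steady drag of the seal until you feel the cartridge come up firm on the seat, stop there without forcing it (the seat is fragile), and leave the clamp down, without disturbing the other things on the bench.

Things in the scene. Friction and masses are not known exactly. Their poses are not given: they have to be found in the camera images.
- cartridge_mid (a point): Centre (half-way up) of the fresh filter cartridge: an upright white cylinder 36 mm in diameter and 90 mm tall, about 0.12 kg, blue cap at the top (a band from 71 to 87 mm above its foot, and a blue top face), foot edge chamfered 2.5 mm. z is its axis, up. It stands on the black tray. Hold it by the cap end: at most 30 mm below its top, so that the fingers stay clear of the cradle block.
- cartridge_foot (a point): Centre of the fresh cartridge's flat foot, 45 mm below its centre. z is its axis, up.
- spent_mid (a point): Centre of the spent cartridge, same shape but with a red cap, also upright on the tray: leave it alone.
- well_mouth (a point): Centre of the mouth of the round well in the cradle of the cartridge press, on the top face of the white cradle block (64 x 64 mm, 70 mm tall, fixed to the table). x points from the well to the clamp's hinge, y is parallel to the hinge, z up. The well is 38 mm wide with a 2 mm chamfer and a slippery wall.
- well_rest (a point): Point on the well's axis 34 mm below its mouth, at the top of the orange seal ring as it starts: a cartridge set down gently stops with its foot here, 56 mm of it standing proud. Pushed harder, the ring slides down with a steady drag of about 10 N and stays where it is left. z up.
- well_bottom (a point): Point on the well's axis at its bottom, 67 mm below the mouth. Above it, somewhere 46 to 58 mm below the mouth, differently each time and out of sight, the foot meets the sprung seat, which then adds 6 N for each mm it is pressed, up to 6 mm. Home is when the seat carries more than 5 N; above 20 N on the seat it breaks. z up.
- clamp_hinge (a point): Centre of the clamp's hinge axis, 78 mm behind the well's axis (along the well's +x) and 45 mm above the well's mouth. It belongs to the press; y is along the hinge axis. The hinge is carried by two aluminium cheeks, 54 mm wide over all, 130 mm tall.
- clamp_bar (a point): Centre of the black round cross bar at the free end of the yellow clamp arm: 16 mm in diameter, 34 mm long parallel to the hinge, 140 mm from the hinge axis. Its flat ends can be pinched between the fingers from above (34 mm wide) to swing the clamp over; the pinch drags and slips a little as the bar turns, which blurs the felt force, so the last press is felt best with shut fingertips on top of the bar, let go of first. The arm is 20 mm wide.
- clamp_nub (a point): Lowest point (with the clamp down) of the clamp's slippery white nub, 78 mm out from the hinge axis and 21 mm below the arm's middle line; this presses on the middle of the cartridge's top.
- clamp (a joint): Angle of the clamp, rad: 0 is the arm level, pointing from the hinge over the well towards the well's -x; it grows as the arm lifts, 1.57 upright, at most 2.05. It starts at 1.75 to 1.9, leaning back, and stays where left (hinge friction 0.2 N m). It meets a cartridge on the seal ring at about 0.4; home is between 0.05 and 0.27. 0.56 of the force on the cartridge is felt at the bar, plus up to 1.5 N.
- rack_mid (a point): A white test-tube rack with glass tubes on the tray, 200 x 50 mm, 140 mm tall: bystander, the point is 40 mm above its foot.
- flask_mid (a point): A round glass flask with a cork, 88 mm across, 130 mm tall: bystander, the point is 50 mm above its foot.
- washbottle_mid (a point): A white wash bottle, 66 mm across, 165 mm tall: bystander, the point is 60 mm above its foot.
- tub_mid (a point): A small white tub, 40 mm across, 90 mm tall: bystander, the point is half-way up.
- beaker_mid (a point): A glass beaker, 72 mm across, 85 mm tall: bystander, the point is 40 mm above its foot.
- spatula_grip (a point): The handle of a 180 mm spatula lying flat on the bench: bystander.
Things that resemble listed ones, but are neither listed nor needed, are in the scene too. What is shaped like the part that bears well_mouth but pink or purple is not meant. What is shaped like the part that bears cartridge_mid but orange or purple is not meant.

How it is judged:
By the outcome, as a careful person would: the job done as asked, in the order asked, and still so for the second after the job is handed in, with the robot touching nothing.
It also fails if it takes over 72 s, if anything falls off the work surface, if the arm or the gripper's body presses on something with over 40 N, if the wrist force passes 120 N, or if a joint passes its speed limit or range.

ROBOT

A 6-joint arm with a two-finger parallel gripper is mounted at the origin on the work surface. World frame = base frame: x ahead of the robot, y to its left, z up, the work surface at z = 0. Lengths are in m, angles in rad, forces in N, time in s.
With the tool pointing down it reaches from about 0.35 to 0.775 m from the base axis. Payload 7.3 kg.
Tool frame: the origin (TCP) lies at the centre of the arm's flange, where the gripper is bolted on; the fingertips stand 178 mm ahead of it and the grasp point (between the pads) lies 159 mm ahead of it; z points along the fingers, y is the line along which they close (so a half turn about z gives the same grasp; the last joint's range is limited). The gripper opens to 92 mm and grips with 3 to 60 N. Pads are 19 mm wide; open, the fingers measure 130 mm over their backs; the gripper's body (75 mm by 190 mm) begins 47 mm behind the grasp point.
Start: joints at [-0.146, 0.342, 1.524, -0, 1.275, -0.146], TCP at [0.525, 0, 0.405] pointing down, gripper open.
Joint ranges: [-2.53, 2.53], [-0.77, 2.02], [0.04, 2.7], [-1, 4.14], [0.28, 2.66], [-3.11, 3.11]. Speed limits (rad/s): [2.57, 2.57, 3.14, 3.14, 3.14, 3.14].

INTERFACE

Orientations are given as [roll, pitch, yaw] about the fixed x, y, z axes, in that order (R = Rz(yaw) Ry(pitch) Rx(roll)).
In Python, from cell import telemetry, vision, ticket gives the robot as it stands.
- The arm moves only by the shell command python3 -m crank 'ROWS' [FORCE]. ROWS is JSON, a list of rows, each a list of 5 numbers: the gripper command: -1 is shut, 1 is fully open, values between are in proportion, then the shift along the tool's x, y, z in mm, then the turn about the tool's z in rad. In form: [[fingers, dx, dy, dz, roll], ...]. A call has 1 to 12 rows; each row is the pose to reach, as a shift and turn from the pose commanded when the call began, along the tool's axes at that moment; what a row does not reach only later rows make up. A row lasts 1/12 s, in which the tool goes at most 41.7 mm and 7.16 degrees, less where a joint would pass 70% of its speed; a pose out of reach is approached as far as the arm can. A call with a gripper value outside its range is refused whole. The fingers move at their own pace and stop on an object; FORCE is the grip in N (left out, the last holds). Time passes only in rows, so rows that repeat a pose let the fingers close. It gives the time, the measured TCP pose, the force, the opening and the grip force at its end, in the units of the state.
- telemetry.observe(): the state, without advancing time (a new reading comes with each control period).
- vision.read_camera(name): name is "scene" or "side" or "wrist"; returns (picture, depth): 420x560x3 uint8, red, green, blue; 420x560 float32, m along the optical axis (not along the pixel's ray), 0 where there is no reading.
- vision.get_calibration(name): a dict with "camera_matrix" (3x3 intrinsics, pixels), "rvec" (rotation vector, rad) and "tvec" (3), from world to camera coordinates, as OpenCV has them. Camera axes: x right, y down, z forward; pixel columns grow to the right and rows downward; lengths in m; the calibration is good to about 2 mm. A picture is of the moment at which its call begins: read the wrist's pose just before it. get_calibration takes no time and is no camera call; for the wrist camera it gives the pose at the moment of the call.
- ticket.hand_in(): hands the job in; it is judged then, once.
The state is a dict: "time": time; "qpos": joint angles; "qvel": joint speeds; "joint_efforts": joint torques, N m; "tool_pos": TCP position; "tool_rot": TCP orientation; "contact_force": force on the tool from outside, world axes, zero at the start; "torque": the same for the moment, N m; "opening": finger opening in m; "grip_force": force on a finger pad.
Only numpy, scipy, OpenCV 4.12 (cv2) and the standard library are available. Lean on these libraries where they do the work, as an engineer would, in place of code of your own. Each camera call takes 0.05 s, during which the arm holds its last target. There are 200 camera calls.

## Working session

There is one attempt and no reset: what is moved stays moved. The work goes in short steps, Python scripts to look and compute and a shell command to move; the robot and the scene stay as the last step left them, time stands still between calls to the robot, and variables do not carry over. Pictures are saved under pics/ and viewed, at most 13 in all, crops included, and the job is handed in when it is done.

```bash
ls; mkdir -p pics; cat > h.py <<'E'
import numpy as np, cv2
from cell import telemetry, vision, ticket
def cal(n):
    c=vision.get_calibration(n);K=np.array(c["camera_matrix"],float);R=cv2.Rodrigues(np.array(c["rvec"],float))[0];t=np.array(c["tvec"],float).ravel()
    return K,R,t
def shot(n,f=None):
    c=cal(n);p,d=vision.read_camera(n)
    if f: cv2.imwrite(f,p[...,::-1])
    return p,d,c
def pts(d,c):
    K,R,t=c;v,u=np.mgrid[:d.shape[0],:d.shape[1]]
    P=np.stack([(u-K[0,2])/K[0,0]*d,(v-K[1,2])/K[1,1]*d,d],-1)
    return (P-t)@R
def ray(uv,c,z):
    K,R,t=c;o=-R.T@t;r=R.T@np.linalg.inv(K)@np.array([uv[0],uv[1],1.])
    return o+r*(z-o[2])/r[2]
def proj(X,c):
    K,R,t=c;p=K@(R@np.asarray(X,float)+t);return p[:2]/p[2]
E
python3 - <<'E'
from h import *
import pickle
S={}
for n in("scene","side","wrist"):
    S[n]=shot(n,f"pics/{n}0.png"); K,R,t=S[n][2]; print(n,(-R.T@t).round(3))
pickle.dump(S,open("s0.pkl","wb"))
print(telemetry.observe())
E
```

```text
pics
scene [ 0.969 -0.89   0.719]
side [ 0.075 -0.946  0.785]
wrist [0.525 0.077 0.384]
{'time': 0.15, 'qpos': array([-1.46006688e-01,  3.42577233e-01,  1.52474479e+00, -8.80002200e-07,
        1.27543116e+00, -1.46033218e-01]), 'qvel': array([-0.00152174, -0.00303271, -0.00501132,  0.00016015, -0.00090485,
       -0.00068669]), 'joint_efforts': array([ 7.52666965e-04, -4.31470585e+01, -2.44352603e+01,  7.18239485e-02,
        5.38185902e-02, -1.32920518e-04]), 'tool_pos': array([5.24913635e-01, 3.13285777e-05, 4.04215379e-01]), 'tool_rot': array([-3.14044435e+00, -1.68042673e-04,  1.57082302e+00]), 'contact_force': array([1.09647745, 0.17038139, 0.16584247]), 'torque': array([-0.0333421 ,  0.00934344, -0.01261183]), 'grip_force': 0.0, 'opening': 0.09174679177286553}
```

View pics/scene0.png

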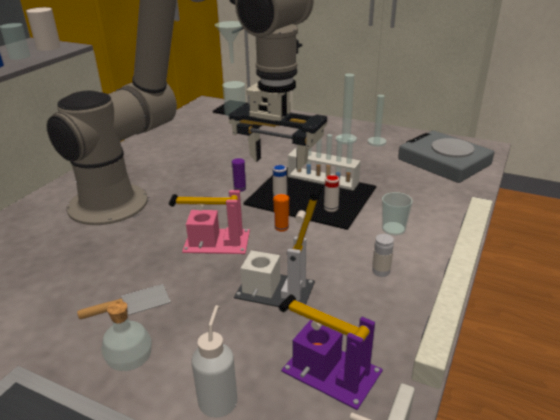

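View pics/side0.png

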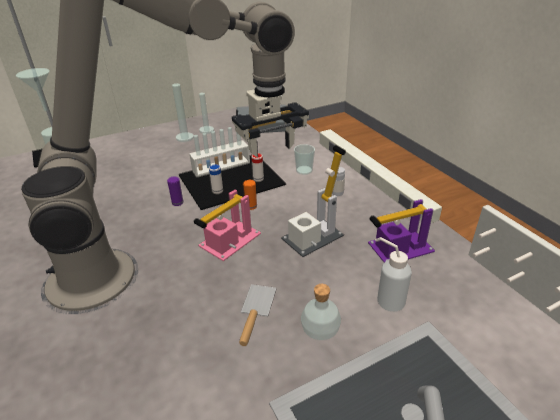

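Scene view: the fresh cartridge's blue cap is at about (280,175), the red one at (332,185), the white cradle at (260,270), and its clamp leans back with the bar at (312,205). In the side view the blue cap is at (215,175), the white cradle at (305,230) and the bar at (337,155).

```bash
cat > m.py <<'E'
from h import *
import pickle
S=pickle.load(open("s0.pkl","rb"))
roi={"scene":dict(cap=(265,160,295,200),red=(320,170,345,200),blk=(238,248,284,300),arm=(285,190,325,260)),
     "side":dict(cap=(205,160,225,185),red=(248,150,268,170),blk=(284,210,324,252),arm=(315,140,350,215))}
C={}
for n in("scene","side"):
    p,d,c=S[n];P=pts(d,c);hsv=cv2.cvtColor(p,cv2.COLOR_RGB2HSV);h,s,v=[hsv[...,i].astype(int) for i in range(3)]
    def m(k,cond):
        x0,y0,x1,y1=roi[n][k];M=np.zeros(h.shape,bool);M[y0:y1,x0:x1]=cond[y0:y1,x0:x1];return M
    for k,cond in(("cap",(abs(h-110)<15)&(s>120)),("red",((h<8)|(h>172))&(s>130)),("arm",(abs(h-22)<7)&(s>150))):
        M=m(k,cond);Q=P[M&(d>0)];v_,u_=np.nonzero(M)
        print(n,k,M.sum(),"uv",u_.mean().round(1),v_.mean().round(1),u_.min(),u_.max(),v_.min(),v_.max(),"xyz med",np.median(Q,0).round(4),"zpct",np.percentile(Q[:,2],[2,50,98]).round(4))
        if k!="arm":
            T=Q[Q[:,2]>np.percentile(Q[:,2],97)-.003]; print("   top",len(T),T.mean(0).round(4),((T.max(0)+T.min(0))/2).round(4))
        C[n,k]=Q
    # block top
    x0,y0,x1,y1=roi[n]["blk"];M=m("blk",(s<60)&(v>140));Q=P[M];z=Q[:,2];
    hist,e=np.histogram(z,bins=np.arange(0,.14,.004));zt=e[hist.argmax()]+.002
    print(n,"blk z",hist,zt)
    T=Q[abs(z-zt)<.005];r=cv2.minAreaRect(T[:,:2].astype(np.float32)*1000);print("   top rect mm",r,np.median(T[:,2]))
    tb=P[(abs(P[...,0]-.45)<.05)&(abs(P[...,1]+.1)<.4)&(abs(P[...,2])<.02)];print("table z",np.median(tb[:,2]))
    big=cv2.resize(p[140:340,180:440] if n=="scene" else p[120:320,190:450],None,fx=3,fy=3,interpolation=cv2.INTER_CUBIC);cv2.imwrite(f"pics/{n}_crop.png",big[...,::-1])
E
python3 m.py
```

```text
scene cap 71 uv 279.4 170.7 274 286 165 175 xyz med [0.4247 0.2004 0.093 ] zpct [0.084  0.093  0.1028]
   top 25 [0.4212 0.209  0.1014] [0.4211 0.2092 0.1017]
scene red 115 uv 331.5 181.1 325 338 175 187 xyz med [0.5704 0.199  0.0946] zpct [0.0829 0.0946 0.1039]
   top 42 [0.5688 0.2079 0.1018] [0.5679 0.2076 0.1025]
scene arm 347 uv 305.7 221.7 294 316 199 249 xyz med [ 0.6435 -0.1344  0.1833] zpct [0.0097 0.1833 0.2437]
scene blk z [ 19   2   1   1   0   2   7   0   0   2   6   0   3   0   1   2  33 394
  50   0   0   0   0   0   0   0   0   0   0   0   0   0   0   0] 0.07
   top rect mm ((545.9249877929688, -139.87554931640625), (65.46122741699219, 69.50365447998047), 8.439701080322266) 0.0705322678486445
table z 0.0007254376112207873
side cap 67 uv 214.7 169.7 210 220 165 174 xyz med [0.418  0.1998 0.0927] zpct [0.0819 0.0927 0.1028]
   top 27 [0.4196 0.2079 0.1014] [0.4204 0.2074 0.1016]
side red 55 uv 257.0 158.8 251 262 154 162 xyz med [0.5635 0.2003 0.0911] zpct [0.0795 0.0911 0.1022]
   top 14 [0.5688 0.2073 0.1011] [0.5682 0.2085 0.1012]
side arm 312 uv 331.8 176.2 322 341 151 201 xyz med [ 0.635  -0.1287  0.1733] zpct [0.1155 0.1733 0.2429]
side blk z [153   3   5   0   0   9  27   8   0   0   0   2   2   1   0   5  42 238
  24   0   0   0   0   0   0   0   0   0   0   0   0   0   0   0] 0.07
   top rect mm ((545.4085693359375, -138.3876495361328), (65.4913101196289, 68.4974136352539), 9.04345417022705) 0.06981959239380063
table z 0.0006493041018353486
```

View pics/scene_crop.png

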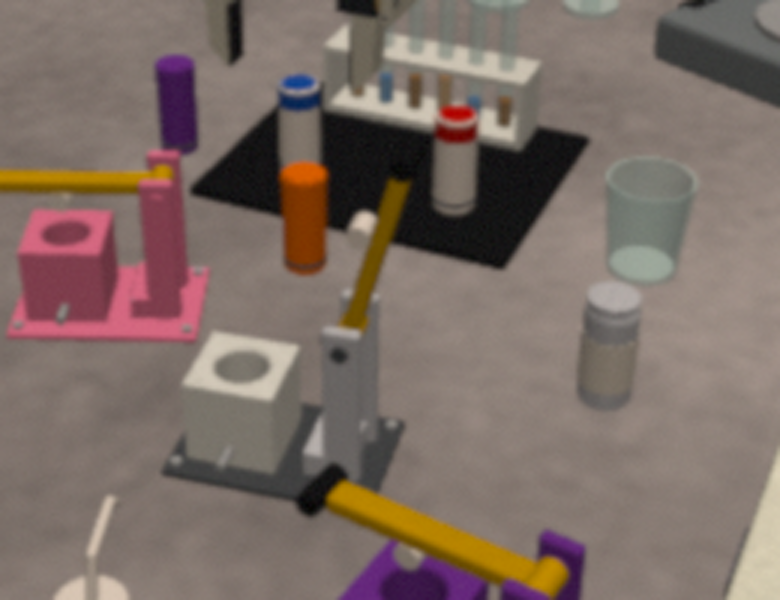

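```bash
python3 - <<'E'
from h import *
import pickle
S=pickle.load(open("s0.pkl","rb"))
c=S["wrist"][2]; print("wrist axis",c[1][2].round(3),"K",c[0][0])
for n,X in(("cart",(.4205,.208,.101)),("well",(.5455,-.139,.07))): print(n,proj(X,c).round(1))
for n in("scene","side"):
    p,d,cc=S[n];P=pts(d,cc);hsv=cv2.cvtColor(p,cv2.COLOR_RGB2HSV).astype(int)
    for k,lo,hi in(("orange",5,12),("purple",130,150)):
        M=(hsv[...,0]>=lo)&(hsv[...,0]<=hi)&(hsv[...,1]>180)&(hsv[...,2]>50)&(P[...,2]>.01)&(P[...,2]<.12)&(P[...,1]>.02)
        print(n,k,M.sum(),np.median(P[M],0).round(3))
    M=(hsv[...,1]<50)&(hsv[...,2]>150)&(P[...,1]>.22)&(P[...,1]<.34)&(P[...,2]>.04)&(P[...,2]<.16)&(abs(P[...,0]-.5)<.15)
    print("rack",np.percentile(P[M],[2,50,98],axis=0).round(3))
    M=(hsv[...,2]<40)&(abs(P[...,0]-.5)<.2)&(P[...,1]>.1)&(P[...,1]<.3)&(abs(P[...,2])<.02);print("tray z",np.median(P[M],0))
E
```

```text
wrist axis [-0.001 -0.285 -0.958] K [295.40417834   0.         278.23421966]
cart [147.  -44.9]
well [295.1 310.5]
scene orange 77 [0.482 0.076 0.044]
scene purple 40 [0.301 0.205 0.061]
rack [[0.395 0.324 0.077]
 [0.511 0.332 0.079]
 [0.586 0.34  0.083]]
tray z [0.51815324 0.20582679 0.01080948]
side orange 244 [0.481 0.073 0.069]
side purple 0 [nan nan nan]
rack [[0.391 0.309 0.072]
 [0.479 0.332 0.078]
 [0.579 0.339 0.084]]
tray z [0.47096311 0.21162307 0.00989918]
  return _methods._mean(a, axis=axis, dtype=dtype,
  ret = um.true_divide(
```

View pics/wrist0.png

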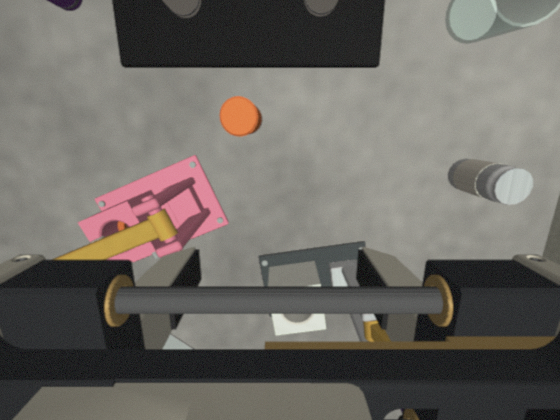

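The wrist view shows the orange decoy at (239,116) and part of the white cradle at (298,308). Next I move so the fresh cartridge is in view.

```bash
python3 -m crank '[[1,25,-16,5,0],[1,60,-40,10,0],[1,95,-62,18,0],[1,130,-85,25,0],[1,155,-102,30,0],[1,160,-105,30,0],[1,160,-105,30,0]]' 30
cat > cap.py <<'E'
from h import *
import sys
f=sys.argv[1]; p,d,c=shot("wrist",f)
hsv=cv2.cvtColor(p,cv2.COLOR_RGB2HSV).astype(int)
M=((abs(hsv[...,0]-110)<15)&(hsv[...,1]>120)&(hsv[...,2]>50)).astype(np.uint8)
n,l,st,ce=cv2.connectedComponentsWithStats(M)
P=pts(d,c)
for i in range(1,n):
    if st[i,4]<60: continue
    Q=P[(l==i)&(d>0)];zt=np.percentile(Q[:,2],95);T=Q[Q[:,2]>zt-.003]
    e=cv2.minEnclosingCircle(T[:,:2].astype(np.float32)*1000)
    print(st[i],ce[i].round(1),"ztop",zt.round(4),len(T),"mean",T.mean(0).round(4),"circ mm",np.round(e[0],1),round(e[1],1))
print(telemetry.observe()["tool_pos"],telemetry.observe()["tool_rot"])
E
python3 cap.py pics/w1.png
```

```text
time: 0.73
tool_pos: [0.4189, 0.1614, 0.3746]
tool_rot: [-3.141, 0.0, 1.574]
contact_force: [1.3, 0.1, -0.5]
opening: 0.0917
grip_force: 0.0
[266 145  34  34 913] [282.7 161.5] ztop 0.1017 905 mean [0.4227 0.2103 0.1006] circ mm [422.8 210.2] 14.6
[0.4199719  0.16040429 0.37490226] [3.14094952e+00 3.48386361e-04 1.57296944e+00]
```

```bash
python3 -m crank '[[1,20,1,10,0],[1,45,2,25,0],[1,50,2,45,0],[1,50,2,70,0],[1,50,2,95,0],[1,50,2,115,0],[1,50,2,125,0],[1,50,2,125,0],[-1,50,2,125,0],[-1,50,2,125,0],[-1,50,2,125,0],[-1,50,2,125,0]]' 30
python3 -m crank '[[-1,0,0,0,0],[-1,0,0,0,0],[-1,0,0,0,0]]' 30
```

```text
time: 1.78
tool_pos: [0.4225, 0.2099, 0.2506]
tool_rot: [3.14, -0.001, 1.57]
contact_force: [0.2, -0.4, 0.2]
opening: 0.0698
grip_force: 0.0
time: 2.03
tool_pos: [0.422, 0.2101, 0.25]
tool_rot: [3.141, -0.0, 1.571]
contact_force: [-0.4, -0.5, 0.0]
opening: 0.0499
grip_force: 0.0
```

```bash
python3 -m crank '[[-1,0,0,0,0],[-1,0,0,0,0],[-1,0,0,0,0],[-1,0,0,0,0],[-1,0,0,0,0],[-1,0,0,0,0]]' 30
```

```text
time: 2.53
tool_pos: [0.4221, 0.21, 0.2498]
tool_rot: [3.141, -0.0, 1.571]
contact_force: [0.2, 0.0, 0.8]
opening: 0.0355
grip_force: 30.0
```

```bash
python3 -m crank '[[-1,0,0,-15,0],[-1,0,0,-50,0],[-1,0,0,-90,-0.1],[-1,0,0,-130,-0.2],[-1,-20,5,-160,-0.32],[-1,-55,15,-170,-0.44],[-1,-95,25,-170,-0.56],[-1,-135,35,-170,-0.68],[-1,-175,45,-170,-0.8],[-1,-215,58,-170,-0.92],[-1,-255,70,-170,-1.04],[-1,-285,78,-170,-1.16]]'
python3 -m crank '[[-1,0,0,0,-0.12],[-1,0,0,0,-0.24],[-1,0,0,0,-0.36],[-1,0,0,0,-0.48],[-1,0,0,0,-0.56],[-1,0,0,0,-0.56],[-1,0,0,0,-0.56]]'
cat > well.py <<'E'
from h import *
import sys
p,d,c=shot("wrist",sys.argv[1]);P=pts(d,c);hsv=cv2.cvtColor(p,cv2.COLOR_RGB2HSV).astype(int)
A=(abs(P[...,0]-.5455)<.05)&(abs(P[...,1]+.139)<.05)&(hsv[...,1]<60)&(hsv[...,2]>110)
z=P[...,2]; M=A&(abs(z-.07)<.006)
print(M.sum(),"z",np.median(z[M]).round(4))
r=cv2.minAreaRect(P[M][:,:2].astype(np.float32)*1000);print("rect",r)
v,u=np.nonzero(M);print("px",u.min(),u.max(),v.min(),v.max())
cn,hi=cv2.findContours(M.astype(np.uint8),cv2.RETR_CCOMP,cv2.CHAIN_APPROX_NONE)
for k,h in zip(cn,hi[0]):
    if h[3]>=0 and len(k)>25:
        X=np.array([ray(q,c,.07)[:2] for q in k[:,0]],np.float32)*1000
        print("hole",len(k),k[:,0].mean(0),cv2.fitEllipse(X))
s=telemetry.observe();print(s["tool_pos"],s["tool_rot"],s["opening"],s["grip_force"])
E
python3 well.py pics/w2.png
```

```text
time: 3.53
tool_pos: [0.494, -0.0548, 0.4195]
tool_rot: [3.142, -0.001, 2.663]
contact_force: [0.4, 1.1, -2.0]
opening: 0.0356
grip_force: 30.0
time: 4.12
tool_pos: [0.494, -0.053, 0.4194]
tool_rot: [3.141, -0.001, -3.068]
contact_force: [0.2, 0.6, -1.7]
opening: 0.035
grip_force: 30.0
1974 z 0.07
rect ((546.7010498046875, -138.09544372558594), (63.3190803527832, 64.58798217773438), 8.73111343383789)
px 172 232 207 259
hole 86 [204.05813953 234.41860465] ((546.084228515625, -136.96685791015625), (36.593875885009766, 38.034423828125), 155.44467163085938)
[ 0.49398613 -0.05302586  0.41948845] [ 3.14133505e+00 -5.76141365e-04 -3.06819397e+00] 0.035077528828065245 29.994819893800013
```

View pics/w2.png

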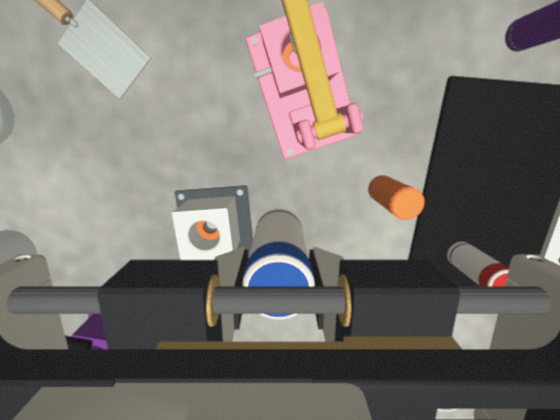

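Wrist view: the cradle well is at (204,234) with the orange ring inside, and the cartridge is held upright at (278,280). I move over the well.

```bash
python3 -m crank '[[-1,-12,-22,0,-0.03],[-1,-24,-48,10,-0.06],[-1,-38,-72,25,-0.08],[-1,-45,-86,45,-0.08],[-1,-45.5,-88.5,65,-0.08],[-1,-45.5,-88.5,80,-0.08],[-1,-45.5,-88.5,85,-0.08],[-1,-45.5,-88.5,85,-0.08],[-1,-45.5,-88.5,85,-0.08]]'
python3 - <<'E'
from h import *
for n in("scene","side"):
    p,d,c=shot(n);x,y=proj((.546,-.138,.1),c).astype(int)
    cr=cv2.resize(p[y-50:y+50,x-50:x+50],None,fx=4,fy=4,interpolation=cv2.INTER_CUBIC)
    if n=="scene":a=cr
cv2.imwrite("pics/over.png",np.hstack([a,cr])[...,::-1]);print(telemetry.observe()["tool_pos"])
E
```

```text
time: 4.92
tool_pos: [0.5463, -0.1377, 0.3353]
tool_rot: [-3.141, 0.001, -2.986]
contact_force: [0.0, -0.2, -0.8]
opening: 0.0353
grip_force: 30.0
[ 0.54647258 -0.13769748  0.33612562]
```

View pics/over.png

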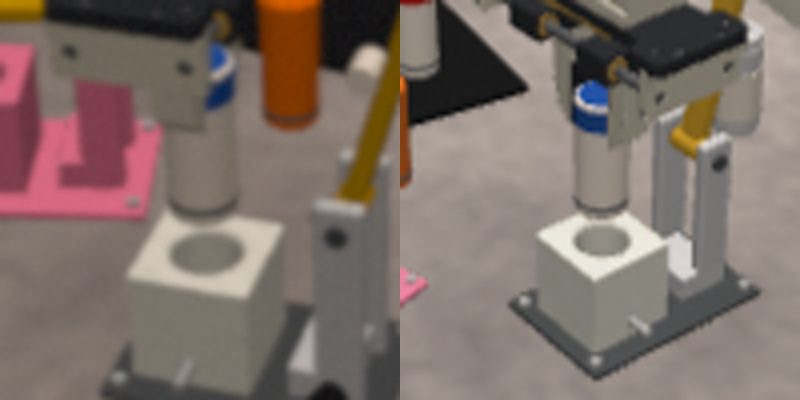

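The cartridge hangs centred over the well in both crops (scene 205 vs 207, side 600 vs 602). Now I lower it.

```bash
python3 -m crank '[[-1,0,0,10,0],[-1,0,0,20,0],[-1,0,0,27,0],[-1,0,0,32,0],[-1,0,0,36,0],[-1,0,0,40,0],[-1,0,0,40,0]]'
```

```text
time: 5.6
tool_pos: [0.5462, -0.138, 0.2939]
tool_rot: [3.142, -0.0, -2.986]
contact_force: [1.5, -1.5, -1.2]
opening: 0.0353
grip_force: 30.0
```

```bash
python3 -m crank '[[-1,0,0,6,0],[-1,0,0,11,0],[-1,0,0,15,0],[-1,0,0,17,0],[-1,0,0,17,0]]'
```

```text
time: 6.02
tool_pos: [0.5462, -0.138, 0.2772]
tool_rot: [-3.142, -0.0, -2.986]
contact_force: [2.4, -2.3, -2.4]
opening: 0.0351
grip_force: 30.0
```

```bash
python3 -m crank '[[0.2,0,0,0,0],[0.2,0,0,0,0],[0.2,0,0,0,0],[0.2,0,0,0,0],[0.2,0,0,0,0],[0.2,0,0,0,0],[0.2,0,0,-10,0],[0.2,0,0,-35,0],[0.2,0,0,-70,0],[0.2,0,0,-105,0],[0.2,0,0,-135,0],[0.2,0,0,-145,0]]' 30
python3 - <<'E'
from h import *
import pickle
print(telemetry.observe()["opening"])
S={n:shot(n,f"pics/{n}5.png") for n in("scene","side","wrist")}
Hx,Hy=.546+.078*np.cos(.152),-.138+.078*np.sin(.152);u=np.array([np.cos(.152),np.sin(.152)])
for n in S:
    p,d,c=S[n];P=pts(d,c);hsv=cv2.cvtColor(p,cv2.COLOR_RGB2HSV).astype(int);h,s,v=[hsv[...,i] for i in range(3)]
    near=np.hypot(P[...,0]-.546,P[...,1]+.138)<.03
    M=near&(abs(h-110)<15)&(s>120);Q=P[M]
    if len(Q): T=Q[Q[:,2]>np.percentile(Q[:,2],95)-.003];print(n,"cap",T.mean(0).round(4),np.percentile(Q[:,2],95).round(4))
    rel=np.stack([(P[...,0]-Hx)*u[0]+(P[...,1]-Hy)*u[1],-(P[...,0]-Hx)*u[1]+(P[...,1]-Hy)*u[0],P[...,2]-.115],-1)
    box=(abs(rel[...,0])<.1)&(abs(rel[...,1])<.03)&(rel[...,2]>.02)&(rel[...,2]<.17)
    Y=box&(abs(h-22)<7)&(s>150);B=box&(v<60)&(rel[...,2]>.1)
    for k,M in(("yel",Y),("bar",B)):
        if M.sum()>5: print(n,k,M.sum(),"rel x,y,z",np.median(rel[M],0).round(4),"top",np.percentile(rel[M],98,axis=0).round(4),"med xyz",np.median(P[M],0).round(4),"px",np.argwhere(M).mean(0).round(0))
E
```

```text
time: 7.02
tool_pos: [0.5464, -0.1379, 0.4288]
tool_rot: [-3.137, 0.008, -2.985]
contact_force: [0.5, 0.7, 1.0]
opening: 0.0551
grip_force: 0.0
0.0551055508029199
scene cap [ 0.5464 -0.1398  0.1273] 0.1286
scene yel 282 rel x,y,z [ 0.0217 -0.0118  0.0806] top [ 0.0367 -0.0003  0.1287] med xyz [ 0.6464 -0.1347  0.1956] px [220. 306.]
scene bar 205 rel x,y,z [0.0334 0.0008 0.1425] top [0.0431 0.0286 0.1628] med xyz [ 0.6575 -0.1204  0.2575] px [185. 297.]
side cap [ 0.5434 -0.1394  0.1268] 0.1281
side yel 249 rel x,y,z [ 0.0171 -0.0054  0.0839] top [0.0318 0.0086 0.1281] med xyz [ 0.6405 -0.1291  0.1989] px [171. 333.]
side bar 93 rel x,y,z [-0.0733  0.0274  0.1438] top [0.0368 0.0294 0.1686] med xyz [ 0.5462 -0.1117  0.2588] px [152. 315.]
wrist cap [ 0.5471 -0.1377  0.1265] 0.1275
wrist yel 73 rel x,y,z [ 0.0112 -0.001   0.0592] top [0.0181 0.0069 0.0855] med xyz [ 0.6337 -0.1256  0.1742] px [312. 277.]
wrist bar 733 rel x,y,z [-0.0837  0.0274  0.1513] top [-0.0706  0.0293  0.1687] med xyz [ 0.5424 -0.1121  0.2663] px [271. 279.]
```

View pics/side5.png

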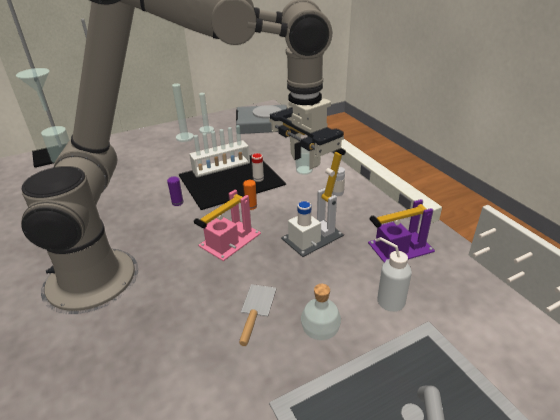

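The cartridge stands upright in the well (304,210) with its top at z≈0.127. The clamp bar is at (338,155), at an angle of about 1.81. Next, the gripper goes above the bar.

```bash
python3 -m crank '[[0.3,0,0,-25,0],[0.3,-10,0,-45,0],[0.3,-40,0,-50,0],[0.3,-75,0,-50,0],[0.3,-105,0,-50,0],[0.3,-111,0,-50,0],[0.3,-111,0,-45,0],[0.3,-111,0,-35,0],[0.3,-111,0,-25,0],[0.3,-111,0,-25,0]]' 12
python3 - <<'E'
from h import *
for n in("scene","side"):
    p,d,c=shot(n);x,y=proj((.656,-.121,.26),c).astype(int)
    cr=cv2.resize(p[max(y-50,0):max(y-50,0)+100,x-50:x+50],None,fx=4,fy=4,interpolation=cv2.INTER_CUBIC)
    if n=="scene":a=cr
cv2.imwrite("pics/bar.png",np.hstack([a,cr])[...,::-1]);print(telemetry.observe()["tool_pos"])
E
```

```text
time: 8.0
tool_pos: [0.6547, -0.1209, 0.4445]
tool_rot: [3.139, -0.005, -2.986]
contact_force: [0.7, 0.8, -0.8]
opening: 0.0597
grip_force: 0.0
[ 0.65500162 -0.12090825  0.44734172]
```

View pics/bar.png

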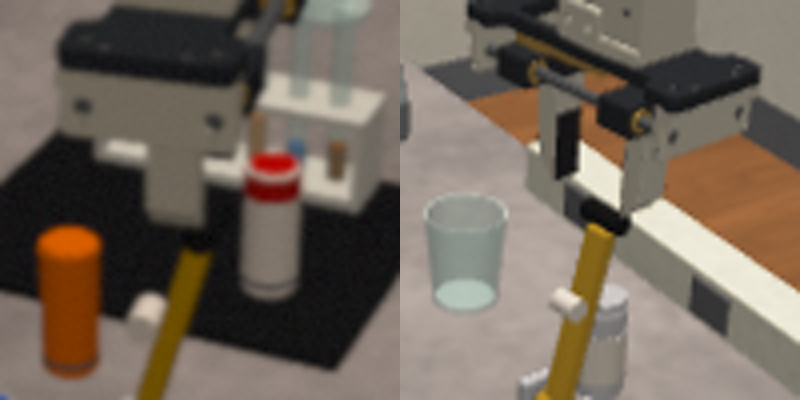

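The scene crop puts the bar at (202,240), just below the near finger. The side crop puts it at (607,216), between and below the fingers. I triangulate it.

```bash
python3 - <<'E'
from h import *
rs=[]
for n,cx,cy,end in(("scene",202,240,0),("side",207,216,0)):
    c=cal(n);x,y=proj((.656,-.121,.26),c).astype(int);y0=max(y-50,0);uv=(x-50+cx/4,y0+cy/4)
    K,R,t=c;print(n,uv);rs.append(K@np.c_[R,t]);rs.append(np.array(uv,float))
    p=proj((.656,-.121,.251),c);print(" predicted bar crop px",((p-[x-50,y0])*4).round(0), "end",((proj((.6583,-.1379,.251),c)-[x-50,y0])*4).round(0))
X=cv2.triangulatePoints(rs[0],rs[2],rs[1],rs[3]).ravel();print(X[:3]/X[3])
E
```

```text
scene (np.float64(314.5), np.float64(197.0))
 predicted bar crop px [201. 218.] end [191. 236.]
side (np.float64(339.75), np.float64(150.0))
 predicted bar crop px [202. 214.] end [219. 224.]
[ 0.65902165 -0.12507891  0.24576865]
```

```bash
python3 -m crank '[[0.3,-5,0,10,0],[0.3,-5,0,25,0],[0.3,-5,0,36,0],[0.3,-5,0,38,0],[0.3,-5,0,38,0],[-1,-5,0,38,0],[-1,-5,0,38,0],[-1,-5,0,38,0],[-1,-5,0,38,0],[-1,-5,0,38,0],[-1,-5,0,38,0]]' 12
```

```text
time: 9.02
tool_pos: [0.6609, -0.121, 0.4105]
tool_rot: [-3.139, 0.002, -2.986]
contact_force: [0.6, -4.7, 0.3]
opening: 0.0339
grip_force: 12.0
```

```bash
python3 -m crank '[[-1,0,0,0,0],[-1,0,0,0,0],[-1,0,0,0,0],[-1,0,0,0,0]]' 12; python3 -c "
import numpy as np
t0=1.84
for t in np.arange(1.84,.35,-.1): print(round(t,2), np.round([140*(np.cos(t)-np.cos(t0)),-140*(np.sin(t)-np.sin(t0))],1))"
```

```text
time: 9.35
tool_pos: [0.6609, -0.121, 0.4105]
tool_rot: [-3.139, 0.002, -2.987]
contact_force: [1.6, -4.4, 0.1]
opening: 0.0339
grip_force: 12.0
1.84 [ 0. -0.]
1.74 [13.7 -3. ]
1.64 [27.6 -4.7]
1.54 [41.5 -5. ]
1.44 [55.5 -3.8]
1.34 [69.3 -1.3]
1.24 [82.7  2.5]
1.14 [95.7  7.7]
1.04 [108.1  14.2]
0.94 [119.8  21.9]
0.84 [130.7  30.7]
0.74 [140.6  40.6]
0.64 [149.5  51.4]
0.54 [157.3  63. ]
0.44 [163.9  75.3]
```

```bash
python3 -m crank '[[-1,7,0,-1.5,0],[-1,14,0,-3,0],[-1,21,0,-4,0],[-1,28,0,-4.7,0],[-1,35,0,-5,0],[-1,42,0,-5,0],[-1,49,0,-4.5,0],[-1,55.5,0,-3.8,0],[-1,62,0,-2.6,0],[-1,69,0,-1.3,0],[-1,69,0,-1.3,0]]' 12
```

```text
time: 10.27
tool_pos: [0.5918, -0.1315, 0.4114]
tool_rot: [-3.139, 0.0, -2.986]
contact_force: [-0.3, -5.7, -1.7]
opening: 0.0341
grip_force: 12.0
```

```bash
python3 -m crank '[[-1,7,0,2,0],[-1,13.5,0,4,0],[-1,26.5,0,9,0],[-1,39,0,15.5,0],[-1,50.5,0,23,0],[-1,61.5,0,32,0],[-1,71.5,0,42,0],[-1,80,0,52.5,0],[-1,88,0,64.5,0],[-1,88,0,64.5,0],[-1,88,0,64.5,0]]' 12
python3 - <<'E'
from h import *
for n in("scene","side"):
    p,d,c=shot(n);x,y=proj((.546,-.138,.14),c).astype(int)
    cr=cv2.resize(p[y-50:y+50,x-50:x+50],None,fx=4,fy=4,interpolation=cv2.INTER_CUBIC)
    if n=="scene":a=cr
cv2.imwrite("pics/swing.png",np.hstack([a,cr])[...,::-1])
E
```

```text
time: 11.18
tool_pos: [0.5048, -0.1449, 0.3462]
tool_rot: [-3.141, -0.002, -2.986]
contact_force: [-2.6, -5.0, -1.4]
opening: 0.034
grip_force: 12.0
```

View pics/swing.png

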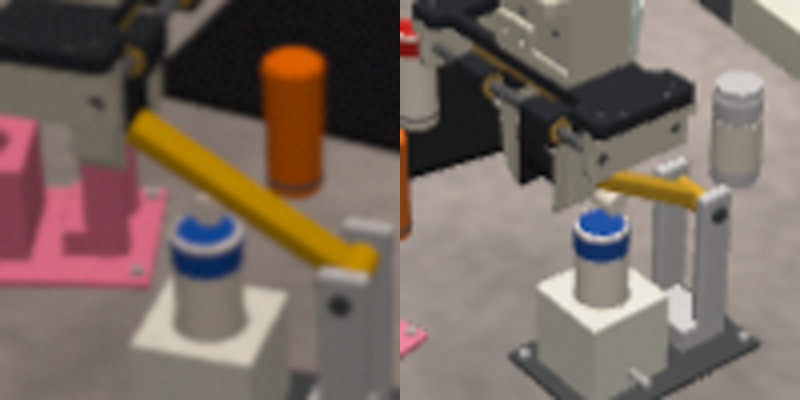

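The clamp has swung over. The nub is just above the cap in the scene crop (205,215), and the cartridge stands upright. I let go, shut the fingers and go on top of the bar.

```bash
python3 -m crank '[[0.2,0,0,0,0],[0.2,0,0,0,0],[0.2,0,0,0,0],[0.2,0,0,0,0],[0.2,0,0,0,0],[0.2,0,0,0,0],[0.2,0,0,-20,0],[0.2,0,0,-45,0],[-1,1,0,-45,0],[-1,1,0,-45,0],[-1,1,0,-45,0],[-1,1,0,-45,0]]' 20
python3 -m crank '[[-1,2,0,0,0],[-1,2,0,0,0],[-1,2,0,0,0],[-1,2,0,0,0],[-1,2,0,0,0],[-1,2,0,0,0],[-1,2,0,0,0],[-1,2,0,0,0]]' 20
python3 - <<'E'
from h import *
for n in("scene","side"):
    p,d,c=shot(n);x,y=proj((.520,-.142,.19),c).astype(int)
    cr=cv2.resize(p[y-50:y+50,x-50:x+50],None,fx=4,fy=4,interpolation=cv2.INTER_CUBIC)
    if n=="scene":a=cr
cv2.imwrite("pics/shut.png",np.hstack([a,cr])[...,::-1])
F=[]
for i in range(8): shot("wrist");F.append(telemetry.observe()["contact_force"])
print(np.mean(F,0).round(2),np.std(F,0).round(2))
E
```

```text
time: 12.28
tool_pos: [0.5045, -0.1442, 0.3906]
tool_rot: [3.141, -0.001, -2.985]
contact_force: [1.0, -0.9, -0.1]
opening: 0.0328
grip_force: 0.0
time: 12.95
tool_pos: [0.5027, -0.1447, 0.3916]
tool_rot: [-3.142, 0.0, -2.985]
contact_force: [0.1, -0.1, -0.1]
opening: 0.0006
grip_force: 0.0
[-0.16  0.31 -0.15] [0.69 0.34 0.16]
```

View pics/shut.png

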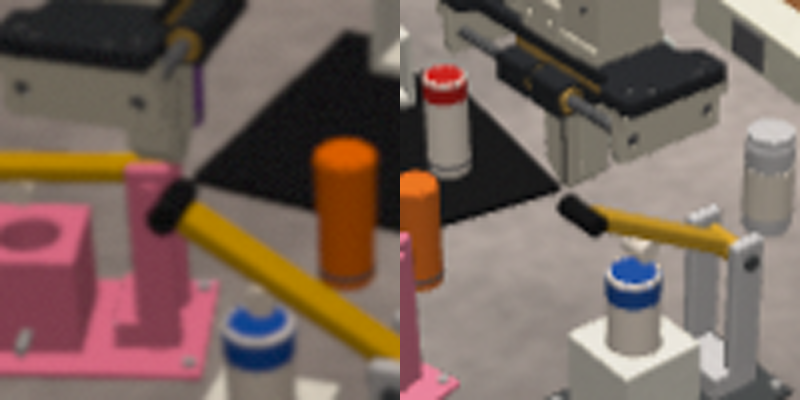

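The shut fingertips are just above the bar: scene bar at (172,207) under the finger at (165,150), side bar at (582,213). I descend to first contact with the cartridge.

```bash
python3 -m crank '[[-1,0,0,6,0],[-1,0,0,12,0],[-1,0,0,16,0],[-1,1,0,19,0],[-1,2,0,22,0],[-1,3,0,25,0],[-1,4,0,27,0],[-1,4,0,27,0]]'
python3 -m crank '[[-1,1,0,2,0],[-1,2,0,4,0],[-1,2.5,0,6,0],[-1,3,0,8,0],[-1,3,0,8,0],[-1,3,0,8,0]]'
python3 -m crank '[[-1,0.5,0,1.5,0],[-1,1,0,3,0],[-1,1.2,0,4,0],[-1,1.2,0,4,0],[-1,1.2,0,4,0]]'
```

```text
time: 14.12
tool_pos: [0.4985, -0.1454, 0.3641]
tool_rot: [3.141, -0.0, -2.986]
contact_force: [-0.1, 0.5, 0.5]
opening: 0.0004
grip_force: 0.0
time: 14.62
tool_pos: [0.4959, -0.1458, 0.3565]
tool_rot: [3.142, 0.0, -2.986]
contact_force: [-0.1, -0.6, -0.5]
opening: 0.0007
grip_force: 0.0
time: 15.03
tool_pos: [0.4945, -0.146, 0.353]
tool_rot: [-3.141, 0.0, -2.985]
contact_force: [-2.9, 1.3, 5.3]
opening: 0.0004
grip_force: 2.6
```

```bash
python3 -m crank '[[-1,0.5,0,1.3,0],[-1,1,0,2.6,0],[-1,1.4,0,4,0],[-1,1.4,0,4,0]]'
python3 -m crank '[[-1,0.5,0,1.3,0],[-1,1,0,2.6,0],[-1,1.3,0,4,0],[-1,1.3,0,4,0]]'
python3 -m crank '[[-1,0.4,0,1.3,0],[-1,0.8,0,2.6,0],[-1,1.2,0,4,0],[-1,1.2,0,4,0]]'
python3 -m crank '[[-1,0.3,0,1.3,0],[-1,0.7,0,2.6,0],[-1,1,0,4,0],[-1,1,0,4,0]]'
```

```text
time: 15.37
tool_pos: [0.4929, -0.1462, 0.349]
tool_rot: [-3.141, -0.0, -2.985]
contact_force: [-3.7, 0.4, 5.4]
opening: 0.0002
grip_force: 2.9
time: 15.7
tool_pos: [0.4915, -0.1464, 0.3449]
tool_rot: [-3.141, -0.001, -2.985]
contact_force: [-4.6, -1.2, 5.6]
opening: 0.0008
grip_force: 3.0
time: 16.03
tool_pos: [0.4901, -0.1466, 0.3408]
tool_rot: [-3.141, -0.002, -2.985]
contact_force: [-6.0, -1.2, 6.2]
opening: 0.0005
grip_force: 3.0
time: 16.37
tool_pos: [0.489, -0.1468, 0.3367]
tool_rot: [3.142, -0.002, -2.985]
contact_force: [-4.3, -0.9, 6.1]
opening: 0.0004
grip_force: 2.8
```

```bash
python3 -m crank '[[-1,1,0,0.5,0],[-1,1.5,0,1,0],[-1,1.5,0,1.5,0],[-1,1.5,0,1.5,0]]'
python3 -m crank '[[-1,0.2,0,0.5,0],[-1,0.3,0,1,0],[-1,0.4,0,1.5,0],[-1,0.4,0,1.5,0]]'
```

```text
time: 16.7
tool_pos: [0.4882, -0.147, 0.3356]
tool_rot: [-3.141, 0.0, -2.985]
contact_force: [-2.6, -0.4, 6.3]
opening: 0.0006
grip_force: 2.9
time: 17.03
tool_pos: [0.4878, -0.1471, 0.334]
tool_rot: [-3.141, 0.0, -2.985]
contact_force: [-2.2, 0.1, 5.4]
opening: 0.0006
grip_force: 2.8
```

```bash
python3 -m crank '[[-1,0.2,0,0.5,0],[-1,0.3,0,1,0],[-1,0.4,0,1.5,0],[-1,0.4,0,1.5,0]]'
python3 -m crank '[[-1,0.2,0,0.5,0],[-1,0.3,0,1,0],[-1,0.4,0,1.5,0],[-1,0.4,0,1.5,0]]'
```

```text
time: 17.37
tool_pos: [0.4874, -0.1471, 0.3325]
tool_rot: [-3.141, 0.0, -2.985]
contact_force: [-2.9, 1.1, 6.4]
opening: 0.0003
grip_force: 2.8
time: 17.7
tool_pos: [0.4869, -0.1471, 0.331]
tool_rot: [-3.141, 0.0, -2.985]
contact_force: [-3.8, -1.4, 6.0]
opening: 0.0001
grip_force: 2.8
```

```bash
python3 -m crank '[[-1,0.3,0,0.5,0],[-1,0.5,0,1,0],[-1,0.6,0,1.5,0],[-1,0.6,0,1.5,0]]'
python3 -m crank '[[-1,0.2,0,0.5,0],[-1,0.3,0,1,0],[-1,0.4,0,1.5,0],[-1,0.4,0,1.5,0]]'
```

```text
time: 18.03
tool_pos: [0.4865, -0.1472, 0.3295]
tool_rot: [-3.141, 0.0, -2.985]
contact_force: [-3.1, -0.2, 6.1]
opening: 0.0005
grip_force: 2.7
time: 18.37
tool_pos: [0.4861, -0.1473, 0.328]
tool_rot: [-3.141, 0.0, -2.985]
contact_force: [-2.1, -0.2, 5.0]
opening: 0.0006
grip_force: 2.7
```

```bash
python3 -m crank '[[-1,0.2,0,0.5,0],[-1,0.3,0,1,0],[-1,0.3,0,1.5,0],[-1,0.3,0,1.5,0]]'
python3 -m crank '[[-1,0.2,0,0.5,0],[-1,0.3,0,1,0],[-1,0.3,0,1.5,0],[-1,0.3,0,1.5,0]]'
```

```text
time: 18.7
tool_pos: [0.4857, -0.1474, 0.3265]
tool_rot: [-3.141, 0.0, -2.985]
contact_force: [-2.9, 0.6, 4.9]
opening: 0.0008
grip_force: 2.7
time: 19.03
tool_pos: [0.4854, -0.1474, 0.3251]
tool_rot: [-3.141, 0.0, -2.985]
contact_force: [-3.3, 0.5, 6.8]
opening: 0.0007
grip_force: 3.2
```

```bash
python3 -m crank '[[-1,0.1,0,0.5,0],[-1,0.2,0,1,0],[-1,0.2,0,1,0],[-1,0.2,0,1,0]]'
```

```text
time: 19.37
tool_pos: [0.4852, -0.1474, 0.3243]
tool_rot: [-3.141, 0.0, -2.985]
contact_force: [-3.3, 0.7, 7.7]
opening: 0.0008
grip_force: 3.9
```

```bash
python3 -m crank '[[-1,0.1,0,0.5,0],[-1,0.2,0,1,0],[-1,0.2,0,1,0],[-1,0.2,0,1,0]]'; python3 - <<'E'
from h import *
F=[]
for i in range(8): vision.read_camera("wrist");s=telemetry.observe();F.append([*s["contact_force"],s["grip_force"]])
print(np.mean(F,0).round(2),np.std(F,0).round(2),s["tool_pos"])
E
```

```text
time: 19.7
tool_pos: [0.485, -0.1474, 0.3235]
tool_rot: [-3.141, 0.001, -2.985]
contact_force: [-3.8, 0.5, 9.2]
opening: 0.0008
grip_force: 4.6
[-3.69  0.89  9.65  4.59] [0.6  0.38 0.52 0.  ] [ 0.48503537 -0.14742411  0.32346992]
```

```bash
python3 -m crank '[[-1,0.1,0,0.4,0],[-1,0.1,0,0.7,0],[-1,0.1,0,0.7,0],[-1,0.1,0,0.7,0]]'; python3 - <<'E'
from h import *
F=[]
for i in range(8): vision.read_camera("wrist");s=telemetry.observe();F.append([*s["contact_force"],s["grip_force"]])
print(np.mean(F,0).round(2),s["tool_pos"])
E
```

```text
time: 20.43
tool_pos: [0.4849, -0.1474, 0.3229]
tool_rot: [-3.141, 0.001, -2.985]
contact_force: [-4.0, 1.5, 10.5]
opening: 0.0005
grip_force: 5.2
[-4.3   1.09 10.29  5.25] [ 0.4849415  -0.14743643  0.32295038]
```

The force has risen firmly to 10.4 N from the 5.8 N drag, so the seat carries about 8 N. I stop here and back off upward.

```bash
python3 -m crank '[[-1,0,0,-1,0],[-1,0,0,-4,0],[-1,0,0,-15,0],[-1,0,0,-40,0],[-1,0,0,-75,0],[-1,0,0,-110,0],[-1,0,0,-120,0],[-1,0,0,-120,0]]'
python3 - <<'E'
from h import *
for n in("scene","side"):
    p,d,c=shot(n);x,y=proj((.546,-.138,.12),c).astype(int)
    cr=cv2.resize(p[y-50:y+50,x-50:x+50],None,fx=4,fy=4,interpolation=cv2.INTER_CUBIC)
    if n=="scene":a=cr
cv2.imwrite("pics/end.png",np.hstack([a,cr])[...,::-1])
E
```

```text
time: 21.5
tool_pos: [0.4854, -0.1476, 0.4451]
tool_rot: [-3.138, 0.006, -2.985]
contact_force: [0.9, 0.6, -0.8]
opening: 0.0006
grip_force: 0.0
```

View pics/end.png

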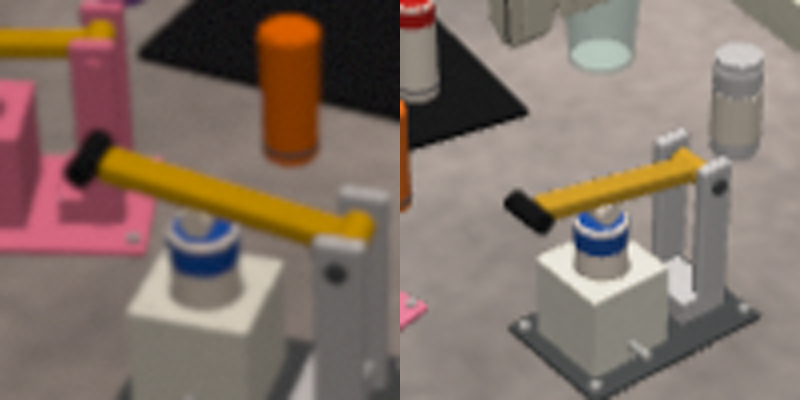

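The clamp is down: bar at scene (90,158), nub on the cap at (195,220). The cartridge is sunk further into the block and nothing else has moved, so I hand in.

```bash
python3 -c "
from cell import ticket
print(ticket.hand_in())"
```

```text
the job is handed in; nothing more can be done
None
```

The fresh cartridge is in the cradle and pressed home (about 8 N on the seat, estimated from the felt force), the clamp is left down, nothing else looked disturbed in the last pictures, and the job was handed in at about 22 s; no verdict was returned.

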